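# Weigh a grinding jar and clamp it in the mill's chuck

## Task

The steel grinding jar with the red lid is lying on its blue rest: stand it upright, lid up, near the middle of the balance pan and let go of it so that it can be weighed. Then take it again, set it upright on the seat between the open jaws of the mill's chuck, and turn the knurled sleeve clockwise (seen from above) as far as it goes, so that all three jaws clamp the jar. Set the jar down gently, never drop it, and leave the other things on the bench alone.

Things in the scene. Friction and masses are not known exactly. Their poses are not given: they have to be found in the camera images.
- jar: Steel grinding jar with a red lid: 28 mm across all along, steel from its underside to 36 mm, the red lid from 36 to 56 mm (overall height 56 mm, about 0.2 kg). Origin at the centre of its underside, z axis along the jar towards the lid. It starts lying level on its rest, its axis about 31 mm above the bench, lid pointing roughly away from the robot.
- rest: Blue saddle fixed to the bench, 36 mm long, 22 mm wide (narrower than the jar, so that fingers pass beside it), 20 mm high; the jar's steel part lies on it. Origin under its centre; the jar lies along its x axis with the lid towards its +x.
- pan_top (a point): Centre of the upper face of the balance's round steel pan, 52 mm above the bench. Pan 92 mm across, 4 mm thick; it stands on a flat white housing 140 x 140 mm whose top is 40 mm above the bench.
- chuck_seat (a point): Centre of the round seat inside the mill's chuck, on which the jar's underside must rest, 78 mm above the bench. z is up and is the axis of the chuck. The mill is a white and dark grey box 150 x 150 mm, its flat top 70 mm above the bench, with the chuck in the middle.
- sleeve_mid (a point): On the axis of the knurled steel sleeve, at a good height to grip it (94 mm above the bench). The sleeve is a ring 62 mm across outside and 45 mm inside, from 76 to 104 mm above the bench; grip it from above across its outside, at any yaw. The seated jar stands up through it to 134 mm above the bench.
- sleeve (a joint): Turn of the sleeve in rad, growing clockwise seen from above. 0 = jaws wide open (faces 20.5 mm from the axis); each rad brings all three jaws 5 mm inwards; they meet a centred jar at 1.3 and the sleeve stops at about 1.41. It starts between 0 and 0.35, needs about 0.4 Nm and stays where it is left.
- jaw0: Brass jaw 1 of three, 10 mm wide, standing up inside the sleeve, its top 110 mm above the bench. Origin near the chuck's axis at the top of the housing; slides towards the axis as the sleeve turns.
- jaw1: Brass jaw 2 of three, 10 mm wide, standing up inside the sleeve, its top 110 mm above the bench. Origin near the chuck's axis at the top of the housing; slides towards the axis as the sleeve turns.
- jaw2: Brass jaw 3 of three, 10 mm wide, standing up inside the sleeve, its top 110 mm above the bench. Origin near the chuck's axis at the top of the housing; slides towards the axis as the sleeve turns.
- spare_jar: Bystander, leave alone: the spare grinding jar, same as the jar but with a blue lid, standing; origin at the centre of its underside.
- wash_bottle: Bystander, leave alone: wash bottle, pale yellow, red cap, 64 mm across, 160 mm tall; origin under its centre.
- flask: Bystander, leave alone: pale blue round flask with a long neck, 66 mm across, 140 mm tall; origin under its centre.
- beaker: Bystander, leave alone: clear beaker, 70 mm across, 85 mm tall; origin under its centre.
- dish: Bystander, leave alone: flat white dish, 84 mm across, 16 mm tall; origin under its centre.
- spoon: Bystander, leave alone: sampling spoon 170 mm long lying on the bench.
- reagent: Bystander, leave alone: small amber bottle, 44 mm across, 85 mm tall; origin under its centre.
Mind the look-alikes: they are no part of the job. Leave any orange, pink or yellow look-alike of the jar alone.

How it is judged:
On the way, in this order (a step that is already met when the one before it is completed fails the run):
1. the jar stands upright, lid up, on the balance pan, let go and at rest (z of jar in the frame of pan_top between -0.003 and 0.004 m and horizontal distance between jar and pan_top below 0.035 m and angle between jar's own z axis and vertical below 0.1 rad and contact force between the fingers and jar below 0.2 N and linear speed of jar below 0.02 m/s), for 0.3 s.
2. the jar stands upright on the seat between the open jaws (z of jar in the frame of chuck_seat between -0.003 and 0.004 m and horizontal distance between jar and chuck_seat below 0.009 m and angle between jar's own z axis and vertical below 0.12 rad and value of joint sleeve below 1 rad), for 0.2 s.
At the end, for the whole second after the job is handed in: The jar stands on the chuck's seat (underside within 3 to 4 mm of it in height), within 3 mm of the chuck's axis, lid up within 0.06 rad; the sleeve is turned past 1.25 rad and all three jaws press on the jar with more than 2 N each; everything is released and at rest (z of jar in the frame of chuck_seat between -0.003 and 0.004 m and horizontal distance between jar and chuck_seat below 0.003 m and angle between jar's own z axis and vertical below 0.06 rad and value of joint sleeve above 1.25 rad and contact force between each of jaw0, jaw1, jaw2 and jar above 2 N and contact force between the fingers and jar below 0.2 N and linear speed of jar below 0.01 m/s and velocity of joint sleeve between -0.05 and 0.05 rad/s); the robot touches nothing.
It fails at once if another thing on the bench was moved by more than 30 mm or knocked over (distance of any of spare_jar, wash_bottle, flask, beaker, dish, spoon, reagent from where it was at the start of the episode above 0.03 m or angle between any of spare_jar, wash_bottle, flask, beaker, dish, spoon, reagent's own z axis and vertical above 0.5 rad).
It fails at once if the jar was dropped (falling faster than 0.5 m/s outside the fingers) (linear speed of jar above 0.5 m/s and contact force between the fingers and jar below 0.1 N).
It also fails if it takes over 58 s, if anything falls off the work surface, if the arm or the gripper's body presses on something with over 40 N, if the wrist force passes 120 N, or if a joint passes its speed limit or range.

## Robot

A 6-joint arm with a two-finger parallel gripper is mounted at the origin on the work surface. World frame = base frame: x ahead of the robot, y to its left, z up, the work surface at z = 0. Lengths are in m, angles in rad, forces in N, time in s.
With the tool pointing down it reaches from about 0.275 to 0.875 m from the base axis. Payload 12.5 kg.
Tool frame: the origin (TCP) lies at the very end of the fingers, on their centre line; the grasp point (between the pads) lies 19 mm behind it; z points along the fingers, y is the line along which they close (so a half turn about z gives the same grasp; the last joint's range is limited). The gripper opens to 85 mm and grips with 20 to 120 N. Pads are 22 mm wide; open, the fingers measure 114 mm over their backs; the gripper's body (76 mm by 85 mm) begins 54 mm behind the grasp point. The pads swing forward as they close: fully open they stand 13 mm farther back than shut.
Start: joints at [1.184, 0.351, 1.652, -0, 1.139, -0.085], TCP at [0.163, 0.525, 0.231] pointing down, gripper open.
Joint ranges: [-2.75, 2.75], [-0.79, 2.1], [0.01, 2.65], [-1.57, 4.71], [0.07, 3.14], [-2.87, 2.87]. Speed limits (rad/s): [2.22, 2.22, 2.79, 3.14, 3.14, 3.14].

## Interface

Orientations are given as a 3x3 rotation matrix whose columns are the frame's x, y, z axes.
In Python, from bench import manip gives the robot as it stands. Calls block until the motion is done:
- manip.move_ptp(position, orientation): joint-space move of the TCP to a pose.
- manip.move_l(position, attitude=None, max_speed=0.15): straight line of the TCP; attitude=None keeps the orientation; max_speed is the mean speed in m/s.
- manip.move_j(angles): joint-space move.
- manip.set_gripper(opening, effort=None): opening from 0.0 (shut) to 1.0 (fully open); effort is the grip in N (None keeps the last); returns when the fingers have stopped.
- manip.dwell(seconds).
- manip.inverse_kinematics(position, orientation): joint angles nearest the present ones, or None.
- manip.grab_frame(name): name is "scene" or "top" or "wrist"; returns (picture, depth): 480x640x3 uint8, red, green, blue; 480x640 float32, m along the optical axis (not along the pixel's ray), 0 where there is no reading.
- manip.get_calibration(name): a dict with "camera_matrix" (3x3 intrinsics, pixels), "R" (3x3) and "t" (3): a world point X has camera coordinates R X + t. Camera axes: x right, y down, z forward; pixel columns grow to the right and rows downward; lengths in m; the calibration is good to about 2 mm. A picture is of the moment at which its call begins: read the wrist's pose just before it. get_calibration takes no time and is no camera call; for the wrist camera it gives the pose at the moment of the call.
A pose or a line that the arm cannot do raises manip.Unreachable and nothing moves.
- manip.sign_off(): hands the job in; it is judged then, once.
Trained networks look in the newest picture that a camera, given by its name, has taken for a name from the list of things; names that differ only in an ending like _2 or _b are one class to them, and where a whole thing is asked for, a point or a joint stands for the part that bears it (a point fixed in the world has none). Each returns a list of dicts, best first, with "confidence" (0 to 1); they miss things now and then, are a little off and sometimes report something else, mostly with a low value. They report only what shows in the picture. A call takes as long as a camera call. They do not tell look-alikes from the thing itself.
- manip.look_for(camera, name): "at" ([x, y, z] in m, in world coordinates, good to about 4 mm: the middle of the surface that is visible of it).
Readings, each from a call of its own:
- manip.current_time(): time.
- manip.current_qpos(): joint angles.
- manip.current_joint_vel(): joint speeds.
- manip.current_joint_torque(): joint torques, N m.
- manip.current_ee_pos(): TCP position.
- manip.current_tcp_rot(): TCP orientation.
- manip.current_force(): force on the tool from outside, world axes, zero at the start.
- manip.current_ft_torque(): the same for the moment, N m.
- manip.current_grip_width(): opening from 0.0 (shut) to 1.0 (fully open).
- manip.current_grip_force(): force on a finger pad.
Only numpy, scipy, OpenCV 4.12 (cv2) and the standard library are available. Lean on these libraries where they do the work, as an engineer would, in place of code of your own. Each camera call takes 0.05 s, during which the arm holds its last target. There are 200 camera calls.

## Working session

There is one attempt and no reset: what is moved stays moved. The work goes in short steps, each a Python script; the robot and the scene stay as the last script left them, time stands still between calls to the robot, and variables do not carry over. Pictures are saved under pics/ and viewed, at most 10 in all, crops included, and the job is handed in when it is done.

```bash
ls; mkdir -p pics; python3 - <<'E'
from bench import manip
import cv2,numpy as np
ims=[]
for c in ("scene","top"):
    p,d=manip.grab_frame(c); cv2.imwrite(f"pics/{c}.png",p[:,:,::-1]); np.savez(f"{c}.npz",p=p,d=d,**manip.get_calibration(c))
    for n in ["jar","rest","pan_top","sleeve","jaw0","spare_jar","wash_bottle","flask","beaker","reagent","dish","spoon"]:
        try:
            r=manip.look_for(c,n); print(c,n,[(np.round(x["at"],3).tolist(),round(x["confidence"],2)) for x in r[:4]])
        except Exception as e: print(n,e)
print(manip.current_time())
E
```

```text
pics
scene jar [([0.58, 0.237, 0.041], 0.87), ([0.499, 0.173, 0.024], 0.82), ([0.601, 0.127, 0.021], 0.79), ([0.475, 0.267, 0.024], 0.71)]
scene rest [([0.474, -0.222, 0.095], 0.61), ([0.673, 0.383, 0.054], 0.26)]
scene pan_top [([0.501, -0.004, 0.041], 0.76)]
scene sleeve [([0.478, -0.219, 0.094], 0.78)]
scene jaw0 []
scene spare_jar [([0.743, 0.136, 0.035], 0.95), ([0.477, -0.223, 0.097], 0.63)]
scene wash_bottle [([0.644, -0.441, 0.079], 0.81)]
scene flask [([0.674, 0.382, 0.055], 0.87), ([0.5, -0.005, 0.038], 0.65)]
scene beaker [([0.757, -0.127, 0.06], 0.61)]
scene reagent [([0.483, -0.43, 0.042], 0.89)]
scene dish [([0.773, 0.009, 0.017], 0.81), ([0.496, -0.204, 0.066], 0.56)]
scene spoon [([0.531, 0.419, 0.013], 0.68)]
top jar [([0.471, 0.256, 0.03], 0.79), ([0.591, 0.127, 0.026], 0.77), ([0.565, 0.234, 0.04], 0.5), ([0.49, 0.167, 0.026], 0.5)]
top rest []
top pan_top [([0.475, -0.026, 0.043], 0.88)]
top sleeve [([0.473, -0.23, 0.105], 0.73)]
top jaw0 []
top spare_jar [([0.735, 0.124, 0.06], 0.55)]
top wash_bottle [([0.623, -0.442, 0.108], 0.71), ([0.472, -0.232, 0.102], 0.34)]
top flask [([0.667, 0.366, 0.052], 0.63)]
top beaker [([0.767, -0.142, 0.038], 0.58), ([0.526, 0.422, 0.006], 0.33)]
top reagent [([0.477, -0.44, 0.057], 0.8)]
top dish [([0.773, -0.002, 0.017], 0.65), ([0.769, -0.144, 0.037], 0.58)]
top spoon [([0.531, 0.421, 0.011], 0.72), ([0.477, -0.439, 0.055], 0.36)]
1.3
```

View pics/scene.png

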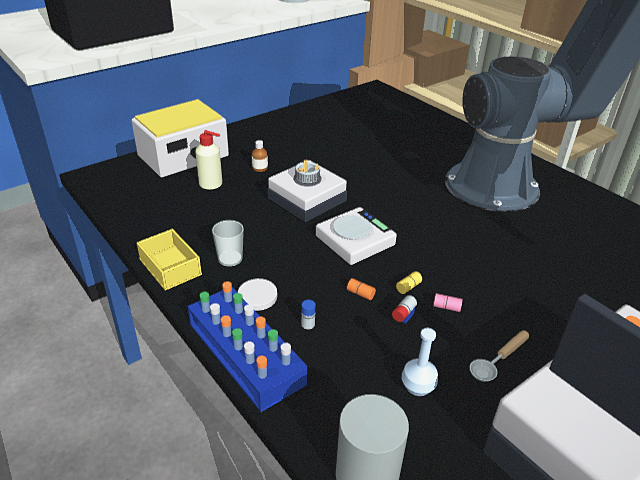

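View pics/top.png

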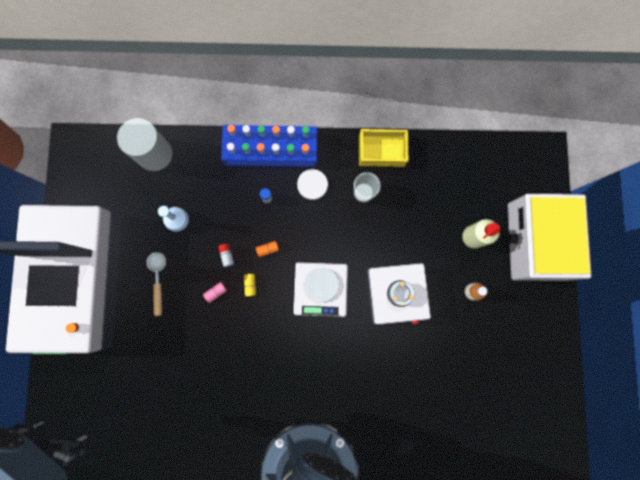

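The scene picture shows the jar (steel with red lid) at about (405,308). Its look-alikes are orange at (361,289), yellow at (410,282) and pink at (448,302). In the top picture the jar is at (226,255) with the lid at (224,247), the pan is at (322,285) and the chuck at (401,293). Next I'll measure these from depth.

```bash
cat > h.py <<'E'
import numpy as np,cv2
from bench import manip
def cloud(d,K,R,t):
    v,u=np.mgrid[:480,:640]
    c=np.stack([(u-K[0,2])/K[0,0]*d,(v-K[1,2])/K[1,1]*d,d],-1)
    return (c-t)@R   # R^T (c-t)
def snap(cam,name=None):
    k=manip.get_calibration(cam); p,d=manip.grab_frame(cam)
    if name: cv2.imwrite(f"pics/{name}.png",p[:,:,::-1])
    X=cloud(d,np.array(k["camera_matrix"]),np.array(k["R"]),np.array(k["t"])); X[d<=0]=np.nan
    return p,X
def redm(p):
    h=cv2.cvtColor(p,cv2.COLOR_RGB2HSV); return ((h[...,0]<6)|(h[...,0]>174))&(h[...,1]>150)&(h[...,2]>70)
def tool(d,y):   # rotation: z along d, y closing line
    d=np.array(d,float)/np.linalg.norm(d); y=np.array(y,float); y-=d*(y@d); y/=np.linalg.norm(y)
    return np.stack([np.cross(y,d),y,d],1)
def yaw(a): return tool([0,0,-1],[np.cos(a),np.sin(a),0]) # closing line at angle a
def circ(P): # circle fit via minEnclosing + mean
    (c,r)=cv2.minEnclosingCircle(P[:,:2].astype(np.float32)); return np.round(c,4),round(r,4)
E
python3 - <<'E'
from h import *
np.set_printoptions(precision=4,suppress=True)
for c in ("top","scene"):
    z=np.load(c+".npz"); p=z["p"]; X=cloud(z["d"],z["camera_matrix"],z["R"],z["t"]); X[z["d"]<=0]=np.nan
    def box(lo,hi): return np.all((X>lo)&(X<hi),-1)
    m=box([.5,.19,.02],[.65,.29,.06]); P=X[m]; L=X[m&redm(p)]
    print(c,"jar",len(P),np.nanmedian(P,0),P.min(0),P.max(0),"lid",len(L),L.mean(0) if len(L) else 0)
    q,s,vt=np.linalg.svd((P-P.mean(0))[:,:2],full_matrices=False); print("axis",vt[0],s)
    P=X[box([.4,-.1,.047],[.6,.1,.058])]; print("pan",len(P),P.mean(0),circ(P))
    P=X[box([.4,-.3,.097],[.56,-.14,.107])]; print("sleeve",len(P),P.mean(0),circ(P))
    P=X[box([.38,-.32,.064],[.58,-.12,.074])]; print("mill",len(P),cv2.minAreaRect(P[:,:2].astype(np.float32)))
print(manip.get_calibration("wrist"), manip.current_ee_pos(), manip.current_tcp_rot())
E
```

```text
top jar 223 [0.5694 0.2317 0.0429] [0.5403 0.2122 0.0237] [0.6004 0.254  0.0514] lid 66 [0.5883 0.2381 0.0425]
axis [-0.9556 -0.2945] [0.2496 0.1171]
pan 922 [ 0.4912 -0.0245  0.0523] (array([ 0.4804, -0.0369]), 0.0706)
sleeve 188 [ 0.47   -0.2306  0.1033] (array([ 0.4706, -0.2304]), 0.032)
mill 2332 ((0.4663310945034027, -0.23198232054710388), (0.15346364676952362, 0.14642998576164246), 6.089407920837402)
scene jar 376 [0.5785 0.2365 0.0419] [0.5395 0.2118 0.0201] [0.6023 0.2521 0.0492] lid 184 [0.5927 0.2393 0.0378]
axis [0.9742 0.2258] [0.3568 0.144 ]
pan 742 [ 0.4946 -0.0244  0.0532] (array([ 0.481 , -0.0252]), 0.0612)
sleeve 191 [ 0.4753 -0.231   0.1026] (array([ 0.4712, -0.2319]), 0.0355)
mill 1246 ((0.4723253548145294, -0.23118361830711365), (0.14773106575012207, 0.15239182114601135), 6.859249114990234)
{'camera_matrix': array([[430.6119,   0.    , 318.0709],
       [  0.    , 430.6119, 242.7051],
       [  0.    ,   0.    ,   1.    ]]), 'R': array([[ 0.2974,  0.9548, -0.0004],
       [ 0.9167, -0.2855,  0.2795],
       [ 0.2667, -0.0834, -0.9602]]), 't': array([-0.5494, -0.0354,  0.38  ])} [0.1634 0.5251 0.2313] [[-0.9548  0.2972 -0.    ]
 [ 0.2972  0.9548 -0.    ]
 [ 0.     -0.0001 -1.    ]]
```

```bash
cat >> h.py <<'E'
U=np.array([0,0,1.])
def grasp_R(th,a,s=1): # jar lying, axis heading th, tool tilted a beyond the jar
    f=np.array([np.cos(th),np.sin(th),0]); y=np.array([-np.sin(th),np.cos(th),0])*s
    return tool(-np.sin(a)*f-np.cos(a)*U,y)
def place_R(th,a,s=1): # the same grasp with the jar stood up, heading th
    f=np.array([np.cos(th),np.sin(th),0]); y=np.array([-np.sin(th),np.cos(th),0])*s
    return tool(np.cos(a)*f-np.sin(a)*U,y)
E
python3 - <<'E'
from h import *
np.set_printoptions(precision=2,suppress=True)
ik=manip.inverse_kinematics
for s in (1,-1):
  for a in (.35,.5,.65,.8):
    R=grasp_R(.26,a,s); g=ik(np.array([.57,.233,.031])+.019*R[:,2],R); g2=ik(np.array([.57,.233,.031])-.08*R[:,2],R)
    for th in (-.4,0,.26,.5):
        R=place_R(th,a,s); q=ik(np.array([.493,-.025,.052+.034])+.019*R[:,2],R)
        print(s,a,th,g,g2 is not None,q)
print(ik([.54,.225,.2],grasp_R(.26,0,1)),ik([.54,.225,.2],grasp_R(.26,0,-1)))
for w in (-1.5,-1,-.5,0,.5,1,1.5): print(w,ik([.471,-.231,.08],yaw(w)))
E
```

```text
1 0.35 -0.4 [ 0.31  0.89  1.35  0.02  1.25 -1.53] True [0.07 0.78 2.4  3.6  1.26 1.59]
1 0.35 0 [ 0.31  0.89  1.35  0.02  1.25 -1.53] True [-0.27  0.79  2.46  2.88  1.32  1.54]
1 0.35 0.26 [ 0.31  0.89  1.35  0.02  1.25 -1.53] True [-0.47  0.78  2.41  2.43  1.26  1.53]
1 0.35 0.5 [ 0.31  0.89  1.35  0.02  1.25 -1.53] True [-0.58  0.77  2.33  2.04  1.2   1.61]
1 0.5 -0.4 [ 0.3   0.96  1.23  0.02  1.44 -1.53] True [0.04 0.66 2.39 3.61 0.99 1.53]
1 0.5 0 [ 0.3   0.96  1.23  0.02  1.44 -1.53] True [-0.26  0.66  2.44  2.88  1.04  1.58]
1 0.5 0.26 [ 0.3   0.96  1.23  0.02  1.44 -1.53] True [-0.43  0.66  2.4   2.42  1.01  1.63]
1 0.5 0.5 [ 0.3   0.96  1.23  0.02  1.44 -1.53] True [-0.54  0.66  2.33  2.02  1.    1.73]
1 0.65 -0.4 [ 0.3   1.04  1.12  0.03  1.63 -1.54] True [0.02 0.56 2.36 3.65 0.73 1.44]
1 0.65 0 [ 0.3   1.04  1.12  0.03  1.63 -1.54] True [-0.24  0.55  2.41  2.86  0.75  1.63]
1 0.65 0.26 [ 0.3   1.04  1.12  0.03  1.63 -1.54] True [-0.39  0.56  2.37  2.37  0.76  1.75]
1 0.65 0.5 [ 0.3   1.04  1.12  0.03  1.63 -1.54] True [-0.49  0.57  2.3   1.95  0.8   1.88]
1 0.8 -0.4 [ 0.3  
[... 1396 characters left out ...]
4 [0.3  1.13 1.   0.03 1.81 1.61] True [-0.01  0.49  2.32  3.75  0.47 -1.85]
-1 0.8 0 [0.3  1.13 1.   0.03 1.81 1.61] True [-0.22  0.48  2.35  2.8   0.47 -1.42]
-1 0.8 0.26 [0.3  1.13 1.   0.03 1.81 1.61] True [-0.35  0.49  2.32  2.23  0.53 -1.19]
-1 0.8 0.5 [0.3  1.13 1.   0.03 1.81 1.61] True [-0.43  0.5   2.27  1.79  0.61 -1.04]
[ 0.32  0.45  1.59 -0.    1.1  -1.52] [ 0.32  0.45  1.59 -0.    1.1   1.63]
-1.5 [-0.54  0.52  1.84 -0.    0.79  0.96]
-1 [-0.54  0.52  1.84 -0.    0.79  0.46]
-0.5 [-0.54  0.52  1.84 -0.    0.79 -0.04]
0 [-0.54  0.52  1.84 -0.    0.79 -0.54]
0.5 [-0.54  0.52  1.84 -0.    0.79 -1.04]
1 [-0.54  0.52  1.84 -0.    0.79 -1.54]
1.5 [-0.54  0.52  1.84 -0.    0.79 -2.04]
```

```bash
python3 - <<'E'
from h import *
np.set_printoptions(precision=4,suppress=True)
manip.move_ptp([.55,.228,.19],grasp_R(.26,0,1))
manip.set_gripper(.6,60)
p,X=snap("wrist","w1"); np.savez("w1.npz",p=p,X=X)
near=np.all((X>[.52,.19,.012])&(X<[.62,.28,.06]),-1)
L=X[near&redm(p)]; T=X[near&(X[...,2]>.036)]
print("lid",len(L),L.mean(0),"top",len(T),T.min(0),T.max(0))
q,s,vt=np.linalg.svd((T-T.mean(0))[:,:2],full_matrices=False); print(vt[0],np.arctan(vt[0,1]/vt[0,0]),s,cv2.minAreaRect(T[:,:2].astype(np.float32)))
print(manip.current_time())
E
```

```text
lid 899 [0.5851 0.2378 0.0428] top 2817 [0.5376 0.2116 0.036 ] [0.5978 0.2524 0.0477]
[0.9551 0.2962] 0.3007239446381986 [0.8746 0.3948] ((0.5677185654640198, 0.23232810199260712), (0.05649767816066742, 0.026836993172764778), 17.623804092407227)
3.5667
```

View pics/w1.png

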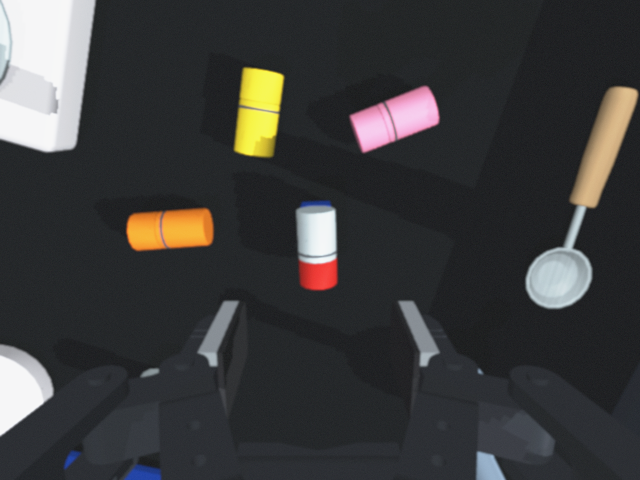

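The jar is at about (317,247), with its lid at (318,273) pointing away from the robot. Its centre is (0.568, 0.232) and its heading 0.30 rad, so I'll grasp it now.

```bash
python3 - <<'E'
from h import *
np.set_printoptions(precision=4,suppress=True)
th,a=.301,.65
f=np.array([np.cos(th),np.sin(th),0]); c=np.array([.5677,.2323,.031])
R=grasp_R(th,a); g=c+.004*f+.019*R[:,2]
manip.move_ptp(g-.09*R[:,2],R)
manip.move_l(g,R,.12)
print(manip.current_force(),manip.current_ee_pos()-g)
manip.set_gripper(0.,60)
print(manip.current_grip_width(),manip.current_grip_force(),manip.current_force())
manip.move_l(g+[0,0,.05],R,.1)
p,X=snap("wrist","w2")
print(manip.current_grip_width(),manip.current_grip_force(),manip.current_time())
E
```

```text
[ 0.7531 -0.1258  0.3841] [0.0008 0.0003 0.0011]
0.3108991481581723 58.941434025764465 [ 2.825  -1.9829  4.6658]
0.3109714634063455 59.001518189907074 6.3167
```

View pics/w2.png

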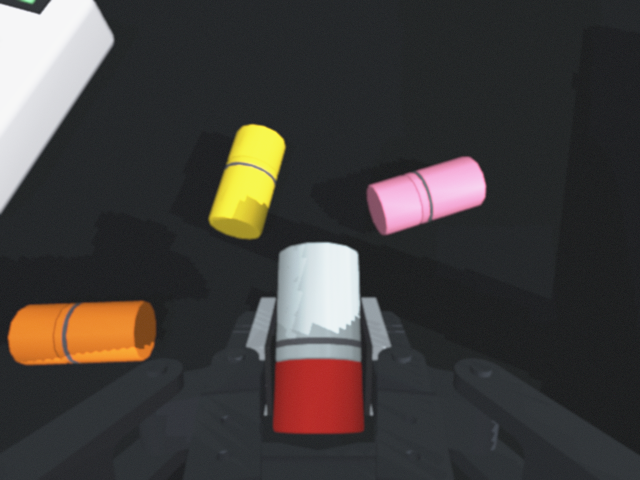

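The jar is held centred between the pads at (318,340), lid at the bottom. Next I'll carry it to above the pan and stand it up.

```bash
python3 - <<'E'
from h import *
np.set_printoptions(precision=4,suppress=True)
R0=manip.current_tcp_rot(); p0=manip.current_ee_pos()
manip.move_l(p0+[-.05,-.02,.22],None,.25)
R=place_R(0,.65); T=np.array([.493,-.0245,.052+.032])+.019*R[:,2]
print(manip.inverse_kinematics(T+[0,0,.1],R),manip.inverse_kinematics(T,R),manip.current_qpos())
manip.move_ptp(T+[0,0,.1],R)
print(manip.current_grip_force(),manip.current_force(),manip.current_time())
p,X=snap("scene","s2"); cv2.imwrite("pics/s2c.png",cv2.resize(p[140:340,230:500,::-1],None,fx=2.8,fy=2.8))
near=np.all((X>[.42,-.1,.12])&(X<[.56,.05,.26]),-1)&redm(p)
print(near.sum(),X[near].mean(0),X[near].min(0),X[near].max(0))
E
```

```text
[-0.2388  0.2324  2.3888  2.6711  0.4283  1.8579] [-0.2388  0.5618  2.4074  2.863   0.754   1.6301] [ 0.3049  0.656   1.1717  0.0026  1.9664 -1.5667]
59.28141117095947 [-0.3715  0.5187 -2.2411] 10.25
136 [ 0.5003 -0.0219  0.2058] [ 0.4658 -0.0418  0.1919] [ 0.5122 -0.0103  0.214 ]
```

View pics/s2c.png

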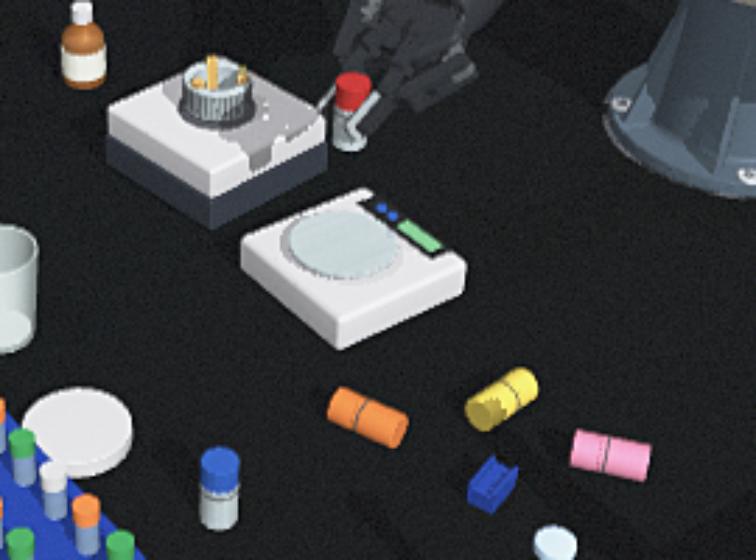

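The jar is upright above the pan, with its red lid at about (352,92) in the crop and the pan at (345,243). Lowering it with a force check.

```bash
python3 - <<'E'
from h import *
np.set_printoptions(precision=4,suppress=True)
R=place_R(0,.65); T=np.array([.493,-.0245,.052+.032])+.019*R[:,2]
manip.move_l(T+[0,0,.006],None,.1)
f0=manip.current_force(); print(f0,manip.current_ee_pos()-T)
for k in range(5,-6,-1):
    manip.move_l(T+[0,0,k*.001],None,.02); f=manip.current_force()
    if f[2]-f0[2]>2: break
print(k,f,manip.current_ee_pos()-T)
manip.set_gripper(.6); manip.dwell(.2); print(manip.current_grip_width(),manip.current_force())
manip.move_l(T+[0,0,k*.001]-.09*R[:,2],None,.2)
p,X=snap("scene","s3"); cv2.imwrite("pics/s3c.png",cv2.resize(p[140:340,230:500,::-1],None,fx=2.8,fy=2.8))
near=np.all((X>[.42,-.1,.07])&(X<[.56,.05,.16]),-1)&redm(p)
print(near.sum(),X[near].mean(0),X[near].min(0),X[near].max(0),manip.current_time())
E
```

```text
[ 0.4786 -0.0347 -1.7023] [ 0.0002 -0.      0.0065]
-1 [-2.9298 -0.2426  5.1365] [ 0.0002 -0.     -0.0006]
0.603308893334874 [-0.9794  0.1624  0.0975]
128 [ 0.4992 -0.0214  0.1046] [ 0.4808 -0.0391  0.09  ] [ 0.5107 -0.0097  0.1117] 14.35
```

View pics/s3c.png

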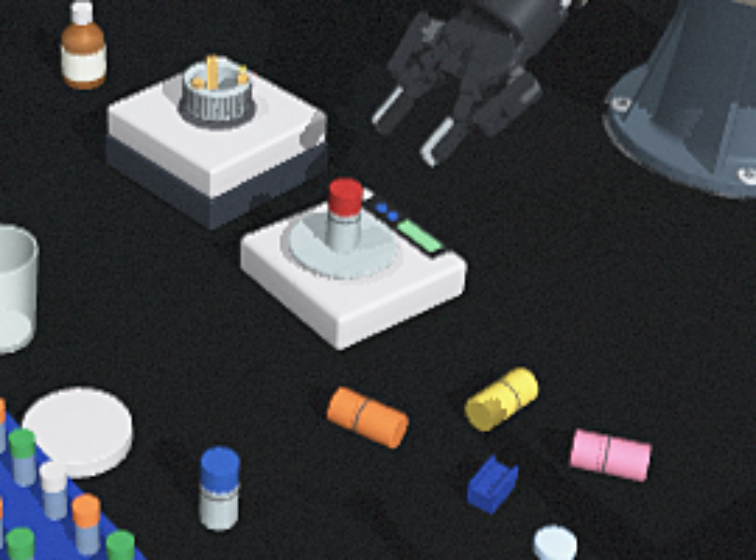

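The jar stands upright in the middle of the pan, lid at (345,197) and pan at (345,243) in the crop. Next I'll take a close look at the chuck, then at the jar from above.

```bash
python3 - <<'E'
from h import *
np.set_printoptions(precision=4,suppress=True)
manip.move_l(manip.current_ee_pos()+[-.02,0,.16],None,.25)
manip.move_ptp([.471,-.231,.215],yaw(0.))
p,X=snap("wrist","w3"); np.savez("w3.npz",p=p,X=X)
def box(lo,hi): return np.all((X>lo)&(X<hi),-1)
P=X[box([.42,-.28,.099],[.52,-.18,.1065])]; print("sleeve",len(P),P.mean(0),circ(P))
h=cv2.cvtColor(p,cv2.COLOR_RGB2HSV); J=box([.42,-.28,.1065],[.52,-.18,.116]);print("jaws",J.sum())
n,l,s,c=cv2.connectedComponentsWithStats(J.astype(np.uint8))
for i in range(1,n):
    if s[i,4]>30: print(s[i,4],X[l==i].mean(0),c[i])
P=X[box([.38,-.32,.066],[.58,-.13,.073])]; print("mill",len(P),cv2.minAreaRect(P[:,:2].astype(np.float32)))
P=X[box([.455,-.246,.072],[.487,-.216,.085])]; print("seat",len(P),P.mean(0),circ(P))
print(manip.current_time())
E
```

```text
Traceback (most recent call last):
bench.Unreachable: the arm cannot follow that straight line within its joint ranges
```

```bash
cat > look.py <<'E'
from h import *
np.set_printoptions(precision=4,suppress=True)
p0=manip.current_ee_pos(); print(p0,manip.current_qpos())
for d in ([-.02,0,.12],[0,0,.1],[-.02,0,.1],[-.04,0,.08],[0,0,.07],[-.02,0,.05]):
    try: manip.move_l(p0+d,None,.25); print(d); break
    except manip.Unreachable: pass
print(manip.current_qpos(),manip.inverse_kinematics([.471,-.231,.215],yaw(0.)))
E
python3 look.py
```

```text
[ 0.4374 -0.0248  0.1259] [-0.3142  0.3248  2.5701  2.7449  0.6901  1.6893]
[-0.02, 0, 0.12]
[-0.3446 -0.1755  2.5107  1.8653  0.2847  2.6216] [-0.5447  0.3231  1.7348 -0.      1.0837 -0.5447]
```

```bash
python3 - <<'E'
from h import *
np.set_printoptions(precision=4,suppress=True)
manip.move_ptp([.471,-.231,.215],yaw(0.))
p,X=snap("wrist","w3"); np.savez("w3.npz",p=p,X=X)
def box(lo,hi): return np.all((X>lo)&(X<hi),-1)
P=X[box([.42,-.28,.099],[.52,-.18,.1065])]; print("sleeve",len(P),P.mean(0),circ(P))
J=box([.42,-.28,.1065],[.52,-.18,.116]);print("jaws",J.sum())
n,l,s,c=cv2.connectedComponentsWithStats(J.astype(np.uint8))
for i in range(1,n):
    if s[i,4]>30: print(s[i,4],X[l==i].mean(0),c[i])
P=X[box([.38,-.32,.066],[.58,-.13,.073])]; print("mill",len(P),cv2.minAreaRect(P[:,:2].astype(np.float32)))
P=X[box([.455,-.246,.072],[.487,-.216,.085])]; print("seat",len(P),P.mean(0),circ(P))
print(manip.current_time())
E
```

```text
sleeve 3451 [ 0.4676 -0.2311  0.104 ] (array([ 0.4677, -0.2332]), 0.0322)
jaws 786
271 [ 0.4537 -0.2132  0.1103] [290.6347 211.797 ]
257 [ 0.4915 -0.2301  0.1103] [354.2879 239.4202]
250 [ 0.458  -0.2543  0.1103] [298.86  277.308]
mill 32379 ((0.46767833828926086, -0.23270699381828308), (0.145682692527771, 0.14504285156726837), 5.913358211517334)
seat 1897 [ 0.4708 -0.2319  0.0786] (array([ 0.4707, -0.2335]), 0.0197)
18.625
```

View pics/w3.png

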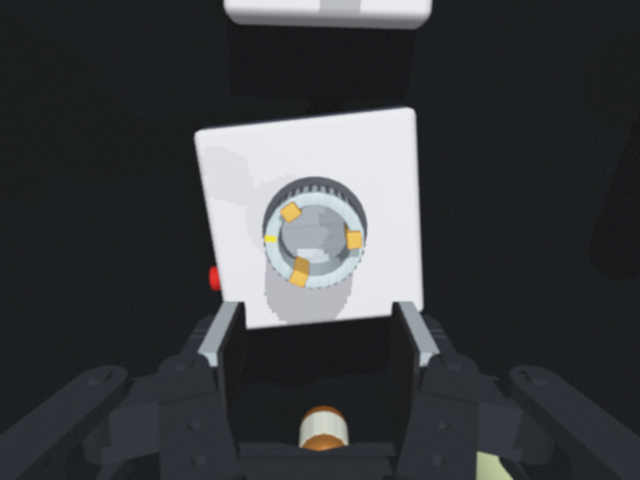

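The chuck is at about (315,240) with jaws at (290,212), (354,239) and (299,277); its centre is about (0.468, −0.2327). Now I'll regrip the jar from above, with one look first.

```bash
python3 - <<'E'
from h import *
np.set_printoptions(precision=4,suppress=True)
R=yaw(0.)
manip.move_ptp([.493,-.0245,.21],R)
p,X=snap("wrist")
m=np.all((X>[.45,-.08,.085])&(X<[.54,.03,.115]),-1)&redm(p)
P=X[m]; top=P[P[:,2]>.105]; print(len(P),len(top),top.mean(0),circ(top))
c=top.mean(0)[:2] if len(top)>100 else np.array([.493,-.0245])
assert np.linalg.norm(c-[.493,-.0245])<.008
z=.108-.022
manip.move_l([*c,z],None,.15); print(manip.current_force(),manip.current_ee_pos())
manip.set_gripper(0.,50); print(manip.current_grip_width(),manip.current_grip_force(),manip.current_force())
manip.move_l([*c,z+.07],None,.12)
print(manip.current_grip_force(),manip.current_grip_width(),manip.current_time())
s,Xs=snap("scene","s4"); cv2.imwrite("pics/s4c.png",cv2.resize(s[140:290,280:420,::-1],None,fx=4,fy=4))
E
```

```text
1697 1566 [ 0.492  -0.0236  0.1086] (array([ 0.4922, -0.0242]), 0.0139)
[-0.4387  0.73    0.0747] [ 0.4925 -0.0239  0.0867]
0.30883786493723786 48.775894213467836 [-0.6321  0.0481  5.7514]
49.32771669700742 0.3041374357805648 21.5667
```

View pics/s4c.png

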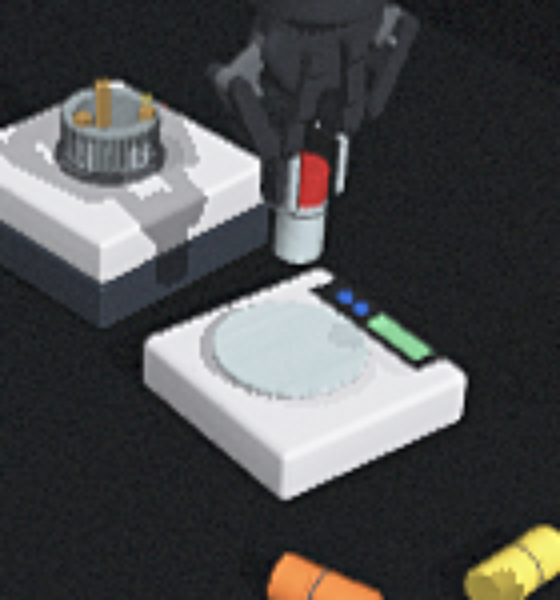

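Held upright. Next I'll set it on the chuck's seat with a force-guarded descent.

```bash
python3 - <<'E'
from h import *
np.set_printoptions(precision=4,suppress=True)
c=np.array([.468,-.2327]); zt=.078+.0347
p0=manip.current_ee_pos()
manip.move_l([p0[0],p0[1],.19],None,.2)
manip.move_l([*c,.19],None,.2)
manip.move_l([*c,zt+.005],None,.1)
f0=manip.current_force(); print(f0,manip.current_ee_pos(),manip.current_ft_torque())
for k in range(4,-5,-1):
    manip.move_l([*c,zt+k*.001],None,.02); f=manip.current_force()
    if f[2]-f0[2]>2 or np.hypot(*(f-f0)[:2])>5: break
print(k,f,manip.current_ee_pos(),manip.current_time())
E
```

```text
[ 0.0978 -0.0789 -1.9945] [ 0.4683 -0.2328  0.1182] [-0.0279 -0.0031  0.002 ]
0 [0.35   0.0527 1.8754] [ 0.4682 -0.2328  0.1129] 25.2583
```

```bash
python3 - <<'E'
from h import *
np.set_printoptions(precision=4,suppress=True)
manip.set_gripper(.6); manip.dwell(.2)
manip.move_l([.468,-.2327,.22],None,.2)
p,X=snap("wrist","w5"); np.savez("w5.npz",p=p,X=X)
m=np.all((X>[.43,-.27,.12])&(X<[.51,-.19,.145]),-1)&redm(p); P=X[m]
top=P[P[:,2]>np.median(P[:,2])-.003]; print(len(top),top.mean(0),circ(top))
J=np.all((X>[.42,-.28,.1065])&(X<[.52,-.18,.116]),-1)
n,l,s,c=cv2.connectedComponentsWithStats(J.astype(np.uint8))
for i in range(1,n):
    if s[i,4]>30: print(s[i,4],X[l==i].mean(0),c[i])
print(manip.current_qpos(),manip.current_time())
E
```

```text
1796 [ 0.4676 -0.2328  0.1346] (array([ 0.4679, -0.2333]), 0.0139)
264 [ 0.4537 -0.2133  0.1104] [296.9659 207.7727]
164 [ 0.4679 -0.2227  0.1117] [320.8171 223.6524]
254 [ 0.4914 -0.2301  0.1104] [359.622  235.0236]
166 [ 0.4571 -0.2555  0.1105] [303.3976 274.5783]
[-0.5505  0.3153  1.7362 -0.      1.0924 -0.5505] 26.5583
```

View pics/w5.png

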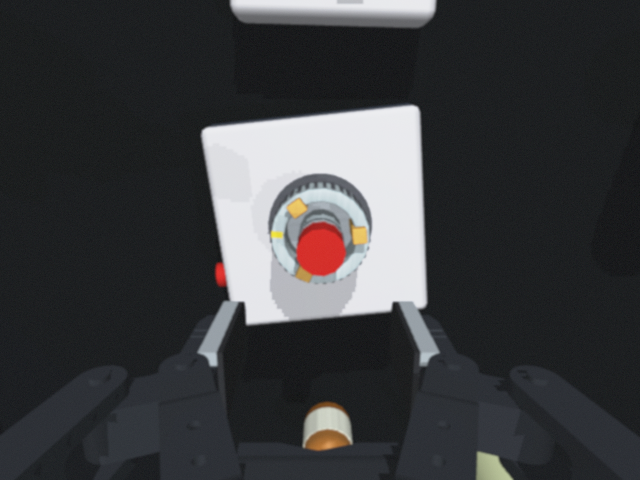

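The jar is seated and centred, lid at (320,250) among the jaws. Now I'll grip the sleeve and turn it clockwise, watching the torque.

```bash
python3 - <<'E'
from h import *
np.set_printoptions(precision=3,suppress=True)
manip.set_gripper(1.)
manip.move_l([.4677,-.2328,.078],None,.12); print(manip.current_force(),manip.current_ee_pos())
manip.set_gripper(0.,90); print(manip.current_grip_width(),manip.current_grip_force(),manip.current_force(),manip.current_ft_torque())
q=np.array(manip.current_qpos()); a=0
for d in [.4,.4]+[.06]*12:
    a+=d; manip.move_j(q+[0,0,0,0,0,a])
    t=manip.current_ft_torque()[2]; e=manip.current_qpos()[5]-q[5]
    print(round(a,2),round(e,3),round(t,2),manip.current_force(),round(manip.current_grip_force(),1))
    if abs(t)>1.8 or a-e>.1: break
print(manip.current_time())
E
```

```text
[ 1.131  0.048 -0.19 ] [ 0.468 -0.233  0.079]
0.6862303883680111 94.37324289232492 [-1.095  3.891 13.902] [ 0.591 -0.141 -0.263]
0.4 0.397 -0.39 [-1.135  0.483 -0.495] 98.7
0.8 0.795 -0.35 [-1.553  0.657  1.522] 98.7
0.86 0.856 -0.38 [-0.32   0.451  1.583] 98.9
0.92 0.917 -0.38 [-1.275  1.09   2.12 ] 98.9
0.98 0.977 -0.37 [0.42  1.516 1.771] 99.0
1.04 1.037 -0.36 [-0.606  1.485  3.986] 99.1
1.1 1.097 -0.27 [-0.632  0.882  4.754] 99.1
1.16 1.157 -0.28 [-0.546  0.432  4.954] 99.1
1.22 1.217 -0.12 [-0.27   0.984  5.103] 99.0
1.28 1.277 -0.14 [-9.394 -6.657  9.86 ] 94.5
1.34 1.333 2.54 [-10.069  -5.071  10.574] 98.2
31.9
```

```bash
python3 - <<'E'
from h import *
np.set_printoptions(precision=4,suppress=True)
manip.set_gripper(1.); manip.dwell(.1)
manip.move_l([.4677,-.2328,.215],None,.15)
manip.move_ptp([.4677,-.2328,.22],yaw(0.))
p,X=snap("wrist","w6"); cv2.imwrite("pics/w6c.png",cv2.resize(p[160:320,220:430,::-1],None,fx=3,fy=3))
m=np.all((X>[.43,-.27,.12])&(X<[.51,-.19,.145]),-1)&redm(p); P=X[m]
top=P[P[:,2]>np.median(P[:,2])-.003]; print(len(top),top.mean(0),circ(top))
J=np.all((X>[.42,-.28,.1065])&(X<[.52,-.18,.114]),-1)&~redm(p)
n,l,s,c=cv2.connectedComponentsWithStats(J.astype(np.uint8))
for i in range(1,n):
    if s[i,4]>30: print(s[i,4],X[l==i].mean(0),c[i])
print(manip.current_time())
E
```

```text
1787 [ 0.4674 -0.2323  0.1346] (array([ 0.4673, -0.2328]), 0.0139)
635 [ 0.4706 -0.2237  0.1105] [324.926  223.9748]
34 [ 0.4574 -0.2523  0.1103] [303.7353 268.6176]
34.7083
```

View pics/w6c.png

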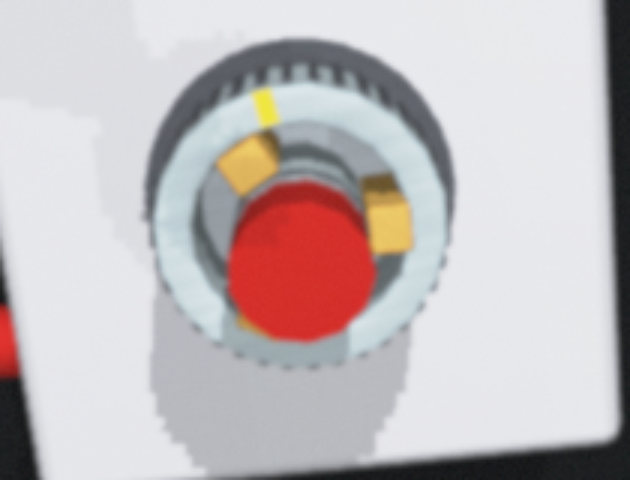

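```bash
python3 - <<'E'
from h import *
p,X=snap("wrist"); z=np.load("w5.npz"); C=np.array([.4677,-.2328])
for P,Y in ((z["p"],z["X"]),(p,X)):
    h=cv2.cvtColor(P,cv2.COLOR_RGB2HSV); r=np.linalg.norm(Y[...,:2]-C,axis=-1); S=h[...,1]>110
    m=S&(h[...,0]>25)&(h[...,0]<34)&(abs(Y[...,2]-.104)<.003)&(r>.022)&(r<.034)
    d=Y[m][:,:2].mean(0)-C; print("mark",m.sum(),np.arctan2(d[1],d[0]))
    j=S&(h[...,0]>12)&(h[...,0]<27)&(abs(Y[...,2]-.110)<.002)&(r<.034)
    n,l,s,c=cv2.connectedComponentsWithStats(j.astype(np.uint8))
    for i in range(1,n):
        if s[i,4]>20:
            rr=r[l==i]; d=Y[l==i][:,:2].mean(0)-C; print("jaw",s[i,4],np.arctan2(d[1],d[0]),np.linalg.norm(d),np.percentile(rr,3),np.percentile(rr,97))
E
```

```text
mark 59 3.071504756239199
jaw 221 2.201080296772924 0.024118774023673083 0.020343090901963935 0.028135554955966455
jaw 207 0.1152499454847597 0.023432693826866725 0.019843681432304597 0.027310352905664578
jaw 131 -2.018306440969592 0.025109868877264446 0.022156563614125692 0.028075112795952702
mark 58 1.8473615571121071
jaw 234 2.1899786709414517 0.018435836754819634 0.014453170261369564 0.02254356989986752
jaw 209 0.11388175002881598 0.017739773298708916 0.014079565422123264 0.021796191034158526
```

The mark turned 1.22 rad and the jaws touch the jar. The fingers slipped slightly near the end, so one more tightening pass makes sure the sleeve is at its stop.

```bash
python3 - <<'E'
from h import *
np.set_printoptions(precision=3,suppress=True)
C=np.array([.4677,-.2328])
manip.move_l([*C,.078],None,.15)
manip.set_gripper(0.,120); print(manip.current_grip_width(),manip.current_ft_torque()[2])
q=np.array(manip.current_qpos()); a=0
for i in range(5):
    a+=.05; manip.move_j(q+[0,0,0,0,0,a]); t=manip.current_ft_torque()[2]
    print(round(a,2),round(manip.current_qpos()[5]-q[5],3),round(t,2),manip.current_force())
    if t>3: break
manip.set_gripper(1.); manip.dwell(.1)
manip.move_l([*C,.215],None,.15)
manip.move_ptp([*C,.22],yaw(0.))
P,Y=snap("wrist")
h=cv2.cvtColor(P,cv2.COLOR_RGB2HSV); r=np.linalg.norm(Y[...,:2]-C,axis=-1)
m=(h[...,1]>110)&(h[...,0]>25)&(h[...,0]<34)&(abs(Y[...,2]-.104)<.003)&(r>.022)&(r<.034)
d=Y[m][:,:2].mean(0)-C; print("mark",m.sum(),np.arctan2(d[1],d[0]))
T=Y[redm(P)&(r<.03)&(Y[...,2]>.131)]; print("lid",T.mean(0),circ(T),manip.current_time())
E
```

```text
0.6802761524036809 0.0018402875976427056
0.05 0.046 2.91 [2.063 7.739 2.497]
0.1 0.1 0.44 [-3.149 -8.296 -0.303]
0.15 0.148 1.58 [ -7.475 -16.556  -2.108]
0.2 0.197 2.26 [-10.955 -25.59   -3.14 ]
0.25 0.248 1.8 [-17.386 -37.062  -2.582]
mark 60 1.855164062180407
lid [ 0.467 -0.232  0.135] (array([ 0.468, -0.233]), 0.0139) 39.4333
```

The mark has not moved, so the sleeve is at its stop. The jar is seated and the gripper is clear, so I'm handing in.

```bash
python3 -c "
from bench import manip
print(manip.sign_off())"
```

```text
the job is handed in; nothing more can be done
None
```

I stood the jar upright on the balance pan and let go, then set it on the chuck seat and turned the sleeve clockwise to its stop, and handed the job in at about 39 s; no verdict came back, and I could not measure the force of each jaw on the jar.

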